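# Find the stamped sample crate and push it to the dispatch line

## Task

One of the two light grey sample crates carries a ring-shaped stamp underneath. With the fingertips, tip both crates over backwards, away from you, so that they lie on their backs with their undersides facing you; then push the stamped one, still lying on its back, along the bench until the black tape line between the crates runs under its middle. Leave the other crate lying where it fell, pick neither of them up, and do not disturb the other things on the bench.

Things in the scene. Friction and masses are not known exactly. Their poses are not given: they have to be found in the camera images.
- crate_1: one of two outwardly alike open-topped empty light grey plastic crates, 48 mm deep (x) x 104 wide (y) x 76 high (z), walls 4 mm, 0.2 to 0.45 kg. Starts upright, broad face to the robot, yaw within 0.25 rad. Origin: centre of underside; x away from the robot, z out of the open top. Pushed near the top of the near broad face it turns over its far lower edge and falls on its back past about 40 degrees.
- crate_2: the other crate, same size, axes and weight as crate_1. Either crate, once on its back, is 48 mm high, its z points away from the robot along the bench, its origin (centre of the underside, which faces the robot) is 24 mm up, its 76 mm height reaches away from the robot, and its solid end walls (76 x 48 mm) are 52 mm either side of the origin along y.
- stamp (a point): the stamp, a bold black ring 44 mm across with a cross in it, at the centre of the underside of one of the two crates (this point is that crate's origin); the other crate's underside is blank. Out of sight while the crate stands upright.
- dispatch_line: the dispatch line: straight black tape stuck flat on the bench between the crates (no height), 20 mm wide (y), 220 mm long (x, which points away from the robot, turned by up to 0.1 rad), with a 60 mm cross bar at each end. Origin: its middle.
- bottle_3: bystander, to be left alone: small reagent bottle with a white screw cap, 30 mm across, 57 mm high. Origin: centre of its underside
- petri_dish: bystander, to be left alone: clear petri dish, 93 mm across, 15 mm high. Origin: centre of its underside
- beaker: bystander, to be left alone: glass beaker, 72 mm across, 90 mm high. Origin: centre of its underside
- bottle_1: bystander, to be left alone: white reagent bottle with a blue cap, 36 mm across, 78 mm high. Origin: centre of its underside
- bung_1: bystander, to be left alone: red rubber bung, 35 mm across, 30 mm high. Origin: centre of its underside
- tape_roll: bystander, to be left alone: roll of brown tape lying flat, 100 mm across, 24 mm high. Origin: centre of its underside
- bench_back (a point): a fixed point on the bench top under the black instrument behind the work, used only to judge which way the crates lie: it must be on the side of a crate's open top, not of its underside
- pen_2: bystander, to be left alone: thin red pen, 145 x 12 x 9 mm, lying along the front edge of the bench. Origin: centre of its underside
There are look-alikes about, which are no part of the job. What is shaped like the crate_1 but yellow is not meant.

How it is judged (in metres and radians):
On the way, in this order (a step that is already met when the one before it is completed fails the run):
1. both crates lie on their backs, undersides facing the robot (angle between crate_1's own z axis and vertical between 1.4 and 1.75 rad and z of bench_back in the frame of crate_1 above 0.06 m and height (world z) of each of crate_1, crate_2 below 0.045 m and angle between crate_2's own z axis and vertical between 1.4 and 1.75 rad and z of bench_back in the frame of crate_2 above 0.06 m), for 0.2 s.
2. the stamped crate has been pushed onto the dispatch line, still on its back (angle between crate_1's own z axis and vertical between 1.4 and 1.75 rad and z of bench_back in the frame of crate_1 above 0.06 m and height (world z) of crate_1 below 0.045 m and y of crate_1 in the frame of dispatch_line between -0.018 and 0.018 m and x of crate_1 in the frame of dispatch_line between -0.11 and 0.11 m), for 0.1 s.
At the end, for the whole second after the job is handed in: Both crates lie at rest on their backs (within about 10 degrees), undersides facing the robot; the stamped one's middle is within 18 mm of the tape line sideways and 110 mm of the tape's middle lengthwise; the other one's origin is within 150 mm of its start (tipping moves it about 40 mm) (all of step 2 and angle between crate_2's own z axis and vertical between 1.4 and 1.75 rad and z of bench_back in the frame of crate_2 above 0.06 m and height (world z) of crate_2 below 0.045 m and linear speed of each of crate_1, crate_2 below 0.02 m/s and distance of crate_2 from where it was at the start of the episode below 0.15 m); the robot touches nothing.
It fails at once if a crate is lifted off the bench (its origin more than 60 mm up) (height (world z) of any of crate_1, crate_2 above 0.06 m).
It fails at once if the unstamped crate is pushed away from its place (more than 150 mm) (distance of crate_2 from where it was at the start of the episode above 0.15 m).
It fails at once if a bystander is displaced by more than 30 mm or tipped over (distance of any of pen_2, bottle_3, petri_dish, beaker, bottle_1, bung_1, tape_roll from where it was at the start of the episode above 0.03 m or angle between any of pen_2, bottle_3, petri_dish, beaker, bottle_1, bung_1, tape_roll's own z axis and vertical above 0.5 rad).
It also fails if it takes over 59 s, if anything falls off the work surface, if the arm or the gripper's body presses on something with over 40 N, if the wrist force passes 120 N, or if a joint passes its speed limit or range.

## Robot

A 6-joint arm with a two-finger parallel gripper is mounted at the origin on a cart in front of the work surface, level with it; the furniture and walls round the work are solid. World frame = base frame: x ahead of the robot, y to its left, z up, the work surface at z = 0. Lengths are in mm, angles in rad, forces in N, time in s.
With the tool pointing down it reaches from about 300 to 775 mm from the base axis. Payload 14.6 kg.
Tool frame: the origin (TCP) lies on the centre line of the jaws, within the pads' length; the fingertips stand 19 mm ahead of it and the grasp point (between the pads) is the TCP (bot.tip_reach is the distance from the TCP to the fingertips, in mm); y points along the fingers, x is the direction in which the jaws open and shut, and the axes are right-handed (so a half turn about y gives the same grasp; the last joint's range is limited). The gripper opens to 85 mm and grips with 20 to 120 N. Pads are 22 mm wide; open, the fingers measure 114 mm over their backs; the gripper's body (76 mm by 85 mm) begins 54 mm behind the grasp point. The pads swing forward as they close: fully open they stand 13 mm farther back than shut.
Start: joints at [1.084, 0.3, 1.521, -0, 1.321, -0.067], TCP at [224.164, 502.235, 250.281] pointing down, gripper open.
Joint ranges: [-3.03, 3.03], [-0.79, 2.21], [0.23, 2.52], [-1.04, 4.18], [0, 3.07], [-2.55, 2.55]. Speed limits (rad/s): [2.22, 2.22, 2.57, 3.14, 3.14, 3.14].

## Interface

Orientations are given as a unit quaternion [w, x, y, z].
In Python, from rig import bot gives the robot as it stands. Calls block until the motion is done:
- bot.move_to(position, orientation): joint-space move of the TCP to a pose.
- bot.servo_line(position, attitude=None, speed=150, until_force=None): straight line of the TCP; attitude=None keeps the orientation; speed is the mean speed in mm/s. With until_force (N) it stops when the force on the tool has changed by that much, and returns True; else False.
- bot.move_joints(angles): joint-space move.
- bot.move_gripper(opening, grip_force=None): finger opening in mm; grip_force is the grip in N (None keeps the last); returns when the fingers have stopped.
- bot.dwell(seconds).
- bot.ik(position, orientation): joint angles nearest the present ones, or None.
- bot.read_state(): the state.
- bot.read_camera(name): name is "scene" or "top" or "wrist"; returns a dict with "image" (480x640x3 uint8, blue, green, red), "depth" (480x640 float32, mm along the optical axis (not along the pixel's ray), 0 where there is no reading), "fovy" (degrees; the focal length in pixels is half the picture's height over the tangent of half this angle, whatever the lens; pixels are square), "cx", "cy" (the principal point, pixels), "k1" (the pictures are not rectified: a ray, as slopes to the right and down, at radius r is drawn at 1 + k1 r^2 times it, then the intrinsics apply), "eye" and "attitude" of the camera in the world; the wrist camera has in their place "mount" (4x4, takes a point from camera to tool coordinates, whose origin is the TCP and whose axes are the tool frame's). Camera axes: x right, y down, z forward; pixel columns grow to the right and rows downward; lengths in mm; the calibration is good to about 2 mm. A picture is of the moment at which its call begins: read the wrist's pose just before it.
A pose or a line that the arm cannot do raises bot.MotionError and nothing moves.
- bot.finish_job(): hands the job in, once; it reports no verdict.
The state is a dict: "clock": time; "joint_positions": joint angles; "qvel": joint speeds; "effort": joint torques, N m; "ee_pos": TCP position; "tool_rot": TCP orientation; "ft_force": force on the tool from outside, world axes, zero at the start; "moment": the same for the moment, N m; "grip_width": finger opening in mm.
Only numpy, scipy, OpenCV 4.12 (cv2) and the standard library are available. Lean on these libraries where they do the work, as an engineer would, in place of code of your own. Each camera call takes 0.05 s, during which the arm holds its last target.

## Working session

There is one attempt and no reset: what is moved stays moved. The work goes in short steps, each a Python script; the robot and the scene stay as the last script left them, time stands still between calls to the robot, and variables do not carry over. Pictures are saved under pics/ and viewed, and the job is handed in when it is done.

```bash
ls; mkdir -p pics; python3 - <<'E'
from rig import bot
import cv2
for n in ("scene","top"):
    c=bot.read_camera(n); cv2.imwrite(f"pics/{n}0.png",c["image"])
    print(n,{k:c[k] for k in c if k not in("image","depth")})
print(bot.read_state()["clock"])
E
```

```text
pics
scene {'fovy': 46.72621000149464, 'cx': 317.4224878490925, 'cy': 241.4873249100104, 'k1': -0.16822064243011425, 'eye': array([-511.49918856, -672.07685314,  907.36346715]), 'attitude': array([-0.40996489,  0.78680316, -0.40262321,  0.22530894])}
top {'fovy': 52.3418574618355, 'cx': 313.48604329626966, 'cy': 240.19698062034684, 'k1': -0.007762728419316386, 'eye': array([ 354.37746806,   37.30445321, 1691.13505639]), 'attitude': array([ 0.04746436, -0.69663058,  0.71433308, -0.04670367])}
0.1
```

View pics/scene0.png

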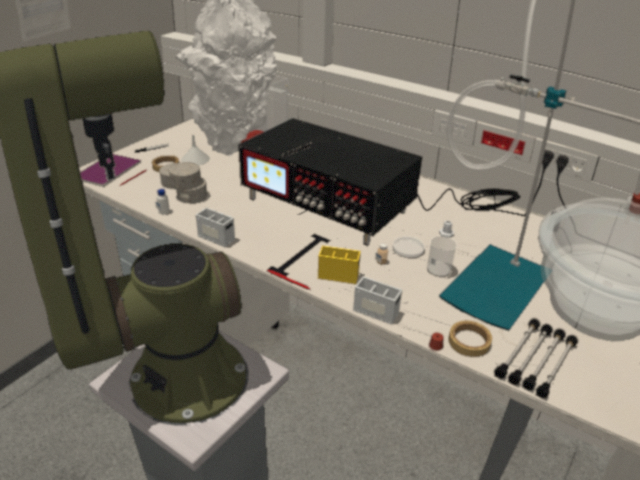

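View pics/top0.png

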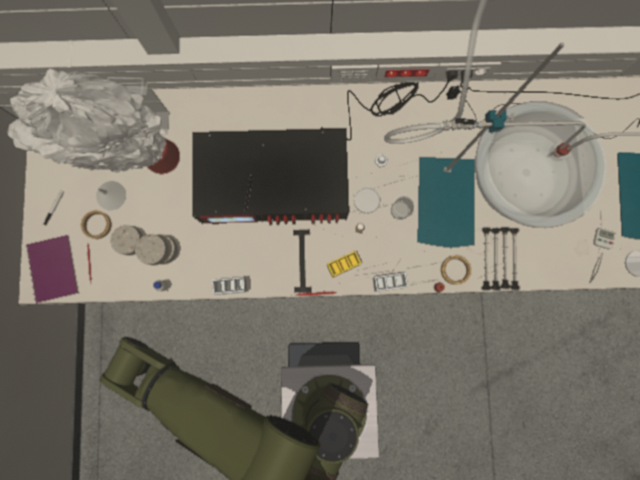

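```bash
cat > h.py <<'E'
import numpy as np, cv2
from rig import bot
from scipy.spatial.transform import Rotation as R
def rot(q): return R.from_quat([q[1],q[2],q[3],q[0]]).as_matrix()
def pose(c,st=None):
    if "mount" in c:
        T=np.eye(4); T[:3,:3]=rot(st["tool_rot"]); T[:3,3]=st["ee_pos"]; T=T@c["mount"]; return T[:3,3],T[:3,:3]
    return np.array(c["eye"]),rot(c["attitude"])
def K(c):
    f=240/np.tan(np.radians(c["fovy"])/2); return f
def px2w(c,u,v,z=0,P=None):
    e,A=P or pose(c); f=K(c)
    d=np.array([(u-c["cx"])/f,(v-c["cy"])/f]); s=d.copy()
    for _ in range(20): s=d/(1+c["k1"]*(s@s))
    r=A@np.array([s[0],s[1],1]); return e+r*(z-e[2])/r[2]
def w2px(c,p,P=None):
    e,A=P or pose(c); q=A.T@(np.array(p,float)-e); s=q[:2]/q[2]; s=s*(1+c["k1"]*(s@s)); return s*K(c)+[c["cx"],c["cy"]]
def cloud(c,u0,u1,v0,v1,P=None):
    e,A=P or pose(c); f=K(c)
    vv,uu=np.mgrid[v0:v1,u0:u1]; D=c["depth"][v0:v1,u0:u1]
    d=np.stack([(uu-c["cx"])/f,(vv-c["cy"])/f],-1); s=d.copy()
    for _ in range(20): s=d/(1+c["k1"]*(s**2).sum(-1,keepdims=True))
    q=np.concatenate([s,np.ones_like(s[...,:1])],-1)*D[...,None]
    w=q@A.T+e; w[D==0]=np.nan; return w
E
python3 - <<'E'
from h import *
t=bot.read_camera("top"); s=bot.read_camera("scene")
for n,c,b in (("top",t,[(205,255,270,300),(365,415,268,298),(325,365,248,280)]),("scene",s,[(190,242,205,250),(350,410,270,325),(314,366,242,285)])):
  for (u0,u1,v0,v1) in b:
    w=cloud(c,u0,u1,v0,v1).reshape(-1,3)
    m=(w[:,2]>66)&(w[:,2]<90); m2=(w[:,2]>15)&(w[:,2]<90)
    if m.sum()>4:
        r=cv2.minAreaRect(w[m,:2].astype(np.float32)); print(n,m.sum(),r,w[m,2].mean())
for (u,v,z,l) in [(302,233,0,"bar far"),(303,290,0,"bar near"),(316,293,5,"pen"),(316,301,0,"edge"),(331,293,5,"pen R"),(297,294,5,'pen L'),(361,228,57,"b3"),(367,201,15,"petri"),(158,285,78,"b1"),(439,287,30,"bung"),(455,270,24,"tape"),(152,250,50,'discs'),(347,215,0,'instr corner'),(195,215,0,'instr L')]:
    print(l,px2w(t,u,v,z).round())
I=t["image"]
for n,c in (("t",I[215:310,140:480]),): cv2.imwrite("pics/crop_t.png",cv2.resize(c,None,fx=2.35,fy=2.35,interpolation=cv2.INTER_CUBIC))
c=s["image"][195:335,180:450]; cv2.imwrite("pics/crop_s.png",cv2.resize(c,None,fx=2.9,fy=2.9,interpolation=cv2.INTER_CUBIC))
E
```

```text
top 143 ((427.7768859863281, 322.5861511230469), (48.19713592529297, 105.7093734741211), 4.097743988037109) 74.52991847515932
top 135 ((426.342529296875, -215.41761779785156), (48.68241500854492, 104.4330062866211), 6.873416900634766) 74.18768662214268
top 126 ((490.955078125, -62.585121154785156), (47.92875671386719, 104.89684295654297), 23.460229873657227) 74.29578201788341
scene 310 ((428.26641845703125, 322.7894592285156), (57.03837966918945, 108.19986724853516), 3.126030921936035) 72.72261898511707
scene 420 ((426.3719482421875, -215.97140502929688), (56.667911529541016, 105.857421875), 7.366631507873535) 72.48000266365233
scene 392 ((481.7727355957031, -95.99868774414062), (178.96759033203125, 100.28813171386719), 74.82780456542969) 73.07444297987308
bar far [608.  76.   0.]
bar near [409.  77.   0.]
pen [397.  32.   5.]
edge [370.  33.   0.]
pen R [396. -19.   5.]
pen L [396.  98.   5.]
b3 [ 611. -126.   57.]
petri [ 713. -154.   15.]
b1 [435. 553.  78.]
bung [ 406. -385.   30.]
tape [ 463. -444.   24.]
discs [555. 584.  50.]
instr corner [668. -84.   0.]
instr L [681. 451.   0.]
```

View pics/crop_t.png

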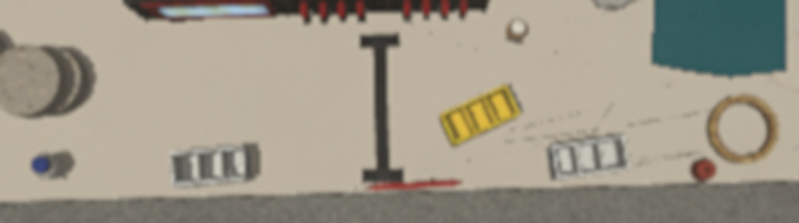

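View pics/crop_s.png

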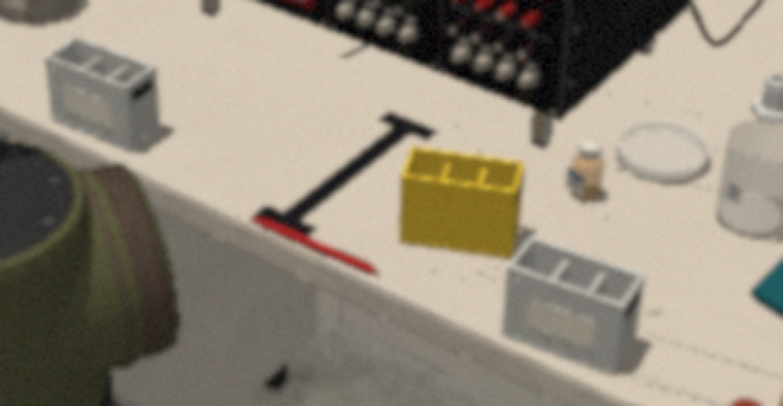

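```bash
cat >> h.py <<'E'
def ori(jaw):
    x=np.array([jaw[0],jaw[1],0.]);x/=np.linalg.norm(x); y=np.array([0,0,-1.]); z=np.cross(x,y)
    q=R.from_matrix(np.stack([x,y,z],1)).as_quat(); return [q[3],q[0],q[1],q[2]]
E
python3 - <<'E'
from h import *
st=bot.read_state(); print(rot(st["tool_rot"]).round(2), bot.tip_reach, st["grip_width"])
for c,psi in (((427.8,322.6),.0715),((426.4,-215.6),.12)):
    d=np.array([np.cos(psi),np.sin(psi)]); 
    for s in (1,-1):
        j=s*np.array([-d[1],d[0]])
        for k in (-62,24):
            p=np.array(c)+d*k
            for z in (89,160):
                q=bot.ik([*p,z],ori(j)); print(c,s,k,z,None if q is None else np.round(q,2))
E
```

```text
[[ 0.41 -0.   -0.91]
 [ 0.91 -0.    0.41]
 [-0.   -1.    0.  ]] 19.0 85.50306830477508
(427.8, 322.6) 1 -62 89 [ 0.64  0.36  1.85 -0.    0.92 -1.  ]
(427.8, 322.6) 1 -62 160 [ 0.64  0.26  1.8  -0.    1.08 -1.  ]
(427.8, 322.6) 1 24 89 [ 0.56  0.5   1.65 -0.    0.99 -1.09]
(427.8, 322.6) 1 24 160 [ 0.56  0.4   1.6  -0.    1.14 -1.09]
(427.8, 322.6) -1 -62 89 [ 0.64  0.36  1.85 -0.    0.92  2.14]
(427.8, 322.6) -1 -62 160 [ 0.64  0.26  1.8  -0.    1.08  2.14]
(427.8, 322.6) -1 24 89 [ 0.56  0.5   1.65 -0.    0.99  2.06]
(427.8, 322.6) -1 24 160 [ 0.56  0.4   1.6  -0.    1.14  2.06]
(426.4, -215.6) 1 -62 89 [-0.63  0.26  2.01 -0.    0.88 -2.33]
(426.4, -215.6) 1 -62 160 [-0.63  0.13  1.95 -0.    1.06 -2.33]
(426.4, -215.6) 1 24 89 [-0.51  0.39  1.82 -0.    0.93 -2.21]
(426.4, -215.6) 1 24 160 [-0.51  0.28  1.77 -0.    1.09 -2.21]
(426.4, -215.6) -1 -62 89 [-0.63  0.26  2.01 -0.    0.88  0.82]
(426.4, -215.6) -1 -62 160 [-0.63  0.13  1.95 -0.    1.06  0.82]
(426.4, -215.6) -1 24 89 [-0.51  0.39  1.82 -0.    0.93  0.94]
(426.4, -215.6) -1 24 160 [-0.51  0.28  1.77 -0.    1.09  0.94]
```

```bash
cat > tip.py <<'E'
from h import *
import sys
def tip(c,psi,s,name):
    d=np.array([np.cos(psi),np.sin(psi)]); o=ori(s*np.array([-d[1],d[0]])); c=np.array(c)
    P=lambda k,z:[*(c+d*k),z]
    bot.move_gripper(40)
    bot.move_to(P(-62,190),o); bot.servo_line(P(-62,84),speed=200)
    bot.servo_line(P(-40,84),speed=100)
    bot.servo_line(P(16,84),speed=80); print(bot.read_state()["ft_force"].round(1))
    bot.dwell(.3)
    bot.servo_line(P(-10,84),speed=150); bot.servo_line(P(-20,240),speed=250)
    for n in ("top","scene"):
        im=bot.read_camera(n)["image"]; cv2.imwrite(f"pics/{name}_{n}.png",im)
    print(bot.read_state()["clock"])
E
python3 - <<'E'
from tip import *
tip((427.8,322.6),.0715,1,"A")
E
```

```text
[0.4 0.7 1.1]
5.0583
```

View pics/A_scene.png

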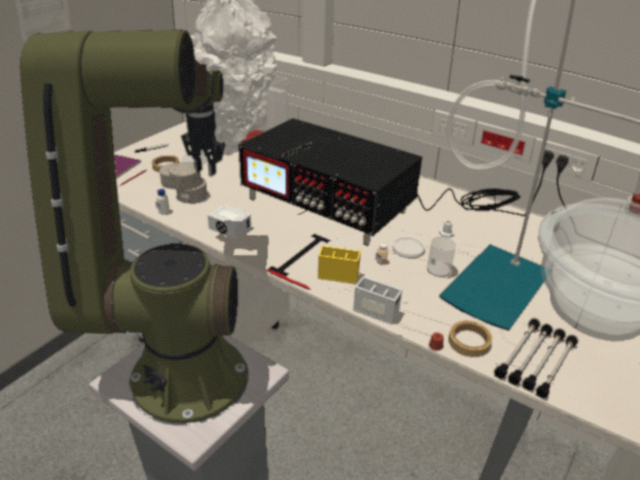

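View pics/A_top.png

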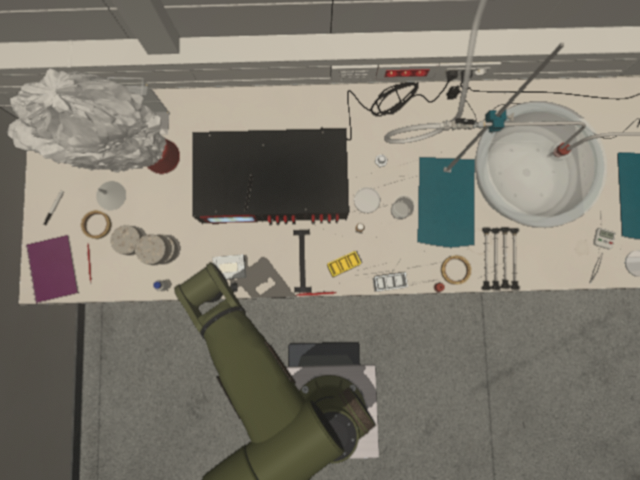

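Crate A lies on its back at scene (230,222), with a dark mark on its near side. Next I tip B.

```bash
python3 - <<'E'
from tip import *
tip((426.4,-215.6),.12,-1,"B")
s=bot.read_camera("scene"); t=bot.read_camera("top")
a=s["image"][200:250,195:265]; b=s["image"][255:325,335:425]
cv2.imwrite("pics/cropAB.png",np.hstack([cv2.resize(a,(390,390),interpolation=3),cv2.resize(b,(400,390),interpolation=3)]))
for n,c,b in (("top",t,[(205,255,250,300),(365,415,248,298)]),("scene",s,[(195,262,195,250),(345,420,265,322)])):
  for (u0,u1,v0,v1) in b:
    w=cloud(c,u0,u1,v0,v1).reshape(-1,3)
    m=(w[:,2]>38)&(w[:,2]<56)
    if m.sum()>4: print(n,m.sum(),cv2.minAreaRect(w[m,:2].astype(np.float32)),w[m,2].mean())
E
```

```text
[ 0.  -1.3  0.8]
10.65
top 695 ((491.0224609375, 327.1173095703125), (76.41558837890625, 106.37417602539062), 3.448993682861328) 47.69814705842847
top 603 ((488.6498718261719, -208.6343536376953), (75.81440734863281, 105.03853607177734), 6.457528591156006) 48.00413952875293
scene 606 ((491.1639099121094, 327.2419738769531), (84.6397705078125, 112.00004577636719), 0.012018405832350254) 47.97460534319707
scene 998 ((484.5898742675781, -174.44281005859375), (83.99080657958984, 172.78199768066406), 6.279542922973633) 47.70214370885188
```

View pics/cropAB.png

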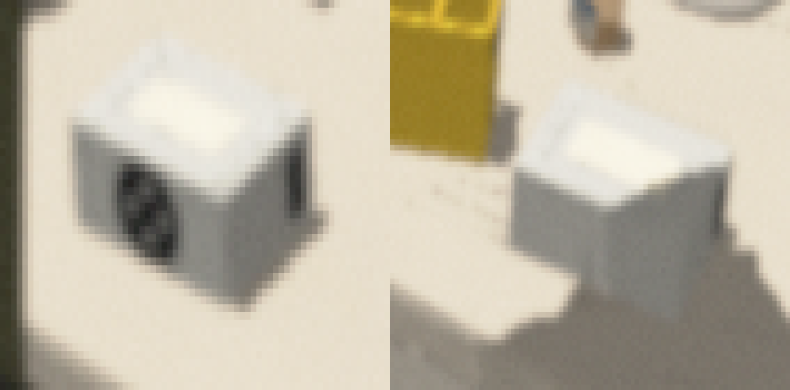

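View pics/B_top.png

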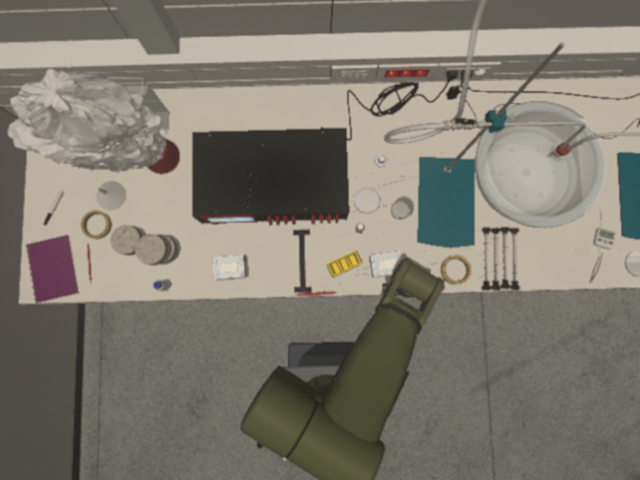

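```bash
cat > push.py <<'E'
from h import *
def look():
    t=bot.read_camera("top"); I=t["image"]
    w=cloud(t,195,340,250,300); m=((w[...,2]>40)&(w[...,2]<56)).astype(np.uint8)
    sat=I[250:300,195:340].astype(int); m[(sat.max(-1)-sat.min(-1))>60]=0
    n,l,s,_=cv2.connectedComponentsWithStats(m); k=1+np.argmax(s[1:,4])
    r=cv2.minAreaRect(w[l==k][:,:2].astype(np.float32)); print(r,s[k,4]); return t,r
E
python3 - <<'E'
from push import *
t,r=look()
# tape line: dark pixels per row on the bar
for v in (240,250,262,272,282):
    row=t["image"][v,285:322].max(-1); u=285+np.where(row<90)[0]; print(v,u.min(),u.max(),px2w(t,u.mean(),v,0).round(1))
c=np.array(r[0]);psi=np.radians(3.45); d=np.array([np.cos(psi),np.sin(psi)]); e=np.array([-d[1],d[0]])
for s in (1,-1):
  for k in (110,63,-190): q=bot.ik([*(c+e*k),36],ori(s*d)); print(s,k,None if q is None else np.round(q,2))
E
```

```text
((490.9892578125, 326.9410400390625), (77.21603393554688, 105.85087585449219), 4.380139350891113) 674
240 300 303 [582.9  78.1   0. ]
250 300 303 [547.7  78.9   0. ]
262 300 303 [505.8  79.8   0. ]
272 301 304 [471.   77.1   0. ]
282 301 304 [436.4  77.9   0. ]
1 110 [ 0.68  0.76  1.36 -0.    1.02  0.62]
1 63 [ 0.62  0.7   1.46 -0.    0.98  0.56]
1 -190 [ 0.2   0.52  1.77 -0.    0.85  0.14]
-1 110 [ 0.68  0.76  1.36 -0.    1.02 -2.52]
-1 63 None
-1 -190 None
```

```bash
python3 - <<'E'
from push import *
c=np.array([491.,327.]);psi=.07; d=np.array([np.cos(psi),np.sin(psi)]); e=np.array([-d[1],d[0]]); o=ori(d)
P=lambda k,z:[*(c+e*k),z]
bot.move_to(P(105,190),o); bot.servo_line(P(105,36),speed=200)
bot.servo_line(P(70,36),speed=100)
bot.servo_line(P(63-230,36),speed=70); print(bot.read_state()["ft_force"].round(1))
bot.servo_line(P(63-222,36),speed=60)
bot.servo_line(P(63-200,36),speed=150);bot.servo_line(P(63-200,200),speed=250);
bot.move_to(P(105,250),o)
t,r=look(); cv2.imwrite("pics/P_top.png",t["image"]); cv2.imwrite("pics/P_scene.png",bot.read_camera("scene")["image"]); print(bot.read_state()["clock"])
E
```

```text
[-0.7  1.1  0.2]
((507.22076416015625, 97.28636932373047), (76.21621704101562, 104.05812072753906), 3.7603909969329834) 648
20.55
```

View pics/P_top.png

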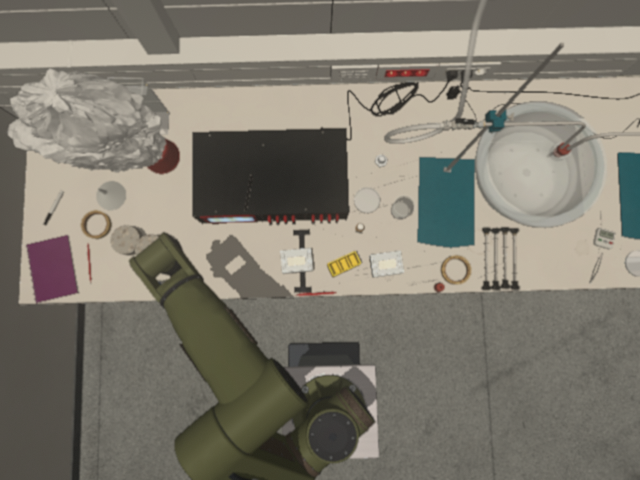

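View pics/P_scene.png

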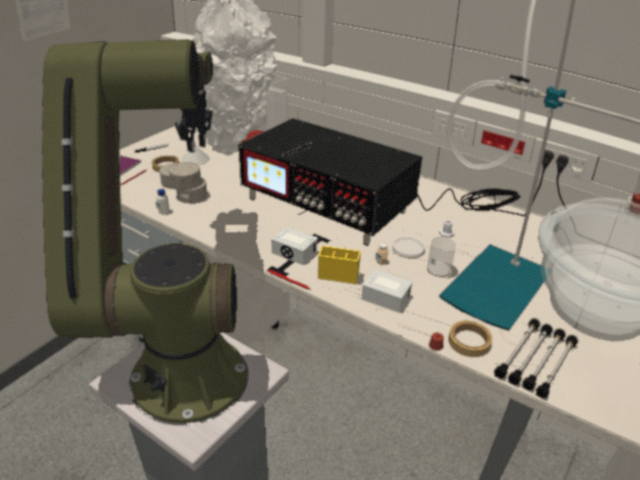

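The stamped crate at scene (293,245) is on its back and still about 17 mm left of the line, so I push it that much further.

```bash
python3 - <<'E'
from push import *
c=np.array([491.,327.]);psi=.07; d=np.array([np.cos(psi),np.sin(psi)]); e=np.array([-d[1],d[0]]); o=ori(d)
P=lambda k,z:[*(c+e*k),z]
bot.move_to(P(63-195,190),o); bot.servo_line(P(63-195,36),speed=200)
bot.servo_line(P(63-225,36),speed=80)
bot.servo_line(P(63-247,36),speed=40)
bot.servo_line(P(63-240,36),speed=40)
bot.servo_line(P(63-210,36),speed=150);bot.servo_line(P(63-210,200),speed=250);
bot.move_to(P(105,250),o)
t,r=look(); cv2.imwrite("pics/Q_top.png",t["image"]); s=bot.read_camera("scene"); cv2.imwrite("pics/Q_scene.png",s["image"])
# independent: tape centre from rows not covered; stamp in scene by ray onto near face plane
for v in (238,242,246,278,282):
    row=t["image"][v,285:322].max(-1); u=285+np.where(row<90)[0]; print(v,u.min(),u.max(),px2w(t,u.mean(),v,0).round(1))
w=cloud(s,270,330,225,270); im=s["image"][225:270,270:330].max(-1)
m=(im<70)&(w[...,2]>4)&(w[...,2]<44)&(w[...,0]<485)&(w[...,1]<110)
print("stamp",m.sum(),np.median(w[m],0).round(1))
w=cloud(t,365,415,248,298).reshape(-1,3);m=(w[:,2]>38)&(w[:,2]<56);print("B",cv2.minAreaRect(w[m,:2].astype(np.float32)))
cv2.imwrite("pics/Q_crop.png",cv2.resize(s["image"][200:350,130:460],None,fx=2.4,fy=2.4,interpolation=3))
print(bot.read_state()["clock"])
E
```

```text
((506.5140380859375, 78.69551086425781), (75.46216583251953, 104.5978775024414), 0.09909408539533615) 646
238 300 303 [589.9  78.    0. ]
242 300 303 [575.8  78.3   0. ]
246 300 303 [561.7  78.6   0. ]
278 301 304 [450.2  77.6   0. ]
282 301 304 [436.4  77.9   0. ]
stamp 113 [471.5  76.1  22.1]
B ((488.90399169921875, -208.34469604492188), (76.13818359375, 105.3165054321289), 5.967804431915283)
26.25
```

View pics/Q_crop.png

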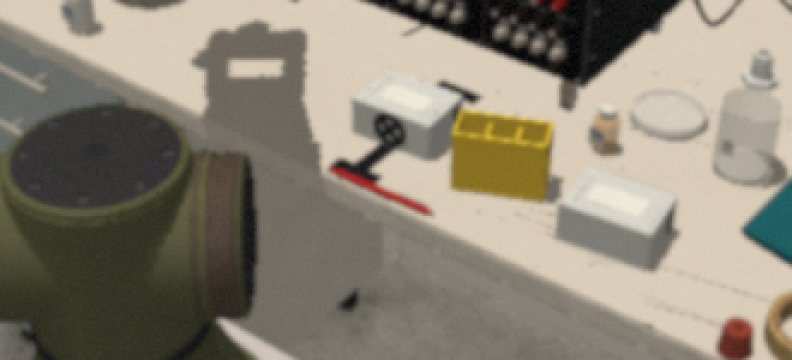

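View pics/Q_top.png

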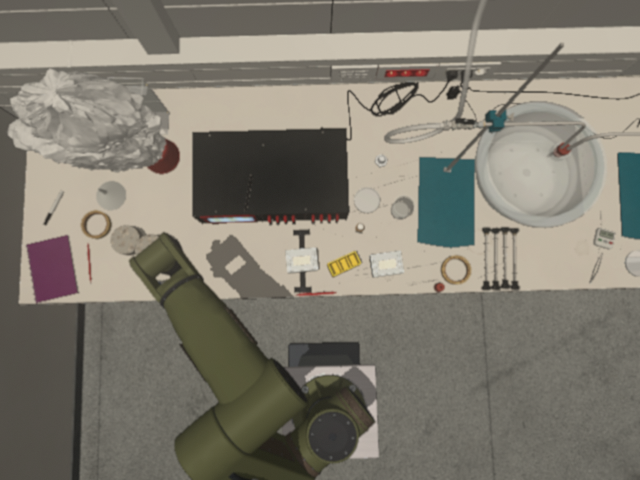

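The stamp measures y = 76 mm and the tape y = 78 mm. The ring sits on the tape at crop (388,130), nothing else has moved, and the arm is clear.

```bash
python3 -c "
from rig import bot
bot.dwell(.3); print(bot.finish_job())"
```

```text
the job is handed in; nothing more can be done
None
```

I tipped both grey crates onto their backs with the fingertips. The left one carries the stamp, so I pushed it about 248 mm sideways by its end wall, in two strokes, onto the tape line. I handed the job in at about 26.6 s on the robot's clock; it reports no verdict.

- **Stamped crate:** it lies on its back, 48 mm high, with its underside facing the robot. The stamp measures x 471, y 76, z 22 mm, and the tape centre there is at y 78 mm. That puts it about 2 mm off the line sideways (18 mm allowed) and about 40 mm from the tape's middle lengthwise (110 mm allowed).
- **Other crate:** the blank one lies on its back where it fell and was not touched again.
- **Other things on the bench:** in the final pictures the bystanders and the yellow crate look unmoved, and the arm is clear of everything. I judged this by eye and did not measure each one.
- **Disagreement:** the fitted yaw of the stamped crate differed by about 0.06 rad before and after the last stroke (3.8° and 0.1°). This may be measurement noise or a small turn, and it has no effect on the tolerances.

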